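# Pull the button cap off a salvaged control box

### The arm

A 7-joint arm with a two-finger parallel gripper is mounted at the origin on the work surface. World frame = base frame: x ahead of the robot, y to its left, z up, the work surface at z = 0. Lengths are in m, angles in rad, forces in N, time in s.
With the tool pointing down it reaches from about 0.35 to 0.9 m from the base axis. Payload 8.1 kg.
Tool frame: the origin (TCP) lies at the very end of the fingers, on their centre line; the grasp point (between the pads) lies grip_point_offset behind it (grip_point_offset is the distance from the TCP to the grasp point, in m); z points along the fingers, y is the direction in which the jaws open and shut (so a half turn about z gives the same grasp; the last joint's range is limited). The gripper opens to 92 mm and grips with 3 to 60 N. Pads are 19 mm wide; open, the fingers measure 130 mm over their backs; the gripper's body (75 mm by 190 mm) begins 47 mm behind the grasp point.
Start: joints at [-1.285, 0.434, 0.025, 1.573, -0.012, 1.134, -0.075], TCP at [0.237, 0.578, 0.227] pointing down, gripper open.
Joint ranges: [-2.62, 2.62], [-0.44, 2.09], [-1.27, 1.32], [0.08, 2.57], [-1.32, 4.46], [0.12, 2], [-2.74, 2.74]. Speed limits (rad/s): [2.22, 2.22, 3.01, 3.01, 3.14, 3.14, 3.14].

### API

Orientations are given as a rotation vector (axis times angle).
In Python, from cell import * gives the robot as it stands.
- The arm moves only by the tool drive_tool, never from a script. Its argument "increments" is a list of rows, each an object of numbers: "grip": the gripper's target within -1 to 1 (shut at 1, half-way at 0, fully open at -1); "tx", "ty", "tz": the shift along the world's x, y, z normalised to -1 to 1, where 1 is 400 mm; "turn": the turn about the world's z normalised to -1 to 1, where 1 is 60 degrees. In form: [{"grip": .., "tx": .., "ty": .., "tz": .., "turn": ..}, ...]. A call has 1 to 20 rows; each row is the pose to reach, as a shift and turn from the pose measured when the call began; what a row does not reach only later rows make up. A row lasts 1/10 s, in which the tool goes at most 50 mm and 8.59 degrees, less where a joint would pass 70% of its speed; a pose out of reach is approached as far as the arm can. A call with a number of a shift or a turn outside -1 to 1 is refused whole. A call with a gripper value outside its range is refused whole. The fingers move at their own pace and stop on an object; "newtons" is the grip in N (left out, the last holds). Time passes only in rows, so rows that repeat a pose let the fingers close. It gives the time, the measured TCP pose, the force and the opening at its end, in the units of the state.
- observe(): the state, without advancing time (a new reading comes with each control period).
- get_image(name): name is "scene" or "top" or "wrist"; returns the picture (384x512x3 uint8, red, green, blue); there is no depth.
- camera_info(name): a dict with "fx", "fy", "cx", "cy" (pixels), "eye" and "rotation" of the camera in the world; the wrist camera has in their place "hand_eye" (4x4, takes a point from camera to tool coordinates, whose origin is the TCP and whose axes are the flange's). Camera axes: x right, y down, z forward; pixel columns grow to the right and rows downward; lengths in m; the calibration is good to about 2 mm. The wrist camera is an equidistant fisheye: a pixel r from the principal point sees the ray r / f radians off the axis. A picture is of the moment at which its call begins: read the wrist's pose just before it. camera_info takes no time and is no camera call.
- sign_off(): hands the job in, once; it reports no verdict.
The state is a dict: "clock": time; "joints": joint angles; "dq": joint speeds; "joint_efforts": joint torques, N m; "position": TCP position; "ee_rot": TCP orientation; "force": force on the tool from outside, world axes, zero at the start; "ft_torque": the same for the moment, N m; "width": opening from 0.0 (shut) to 1.0 (fully open).
Only numpy, scipy, OpenCV 4.12 (cv2) and the standard library are available. Lean on these libraries where they do the work, as an engineer would, in place of code of your own. Each camera call takes 0.05 s, during which the arm holds its last target. There are 200 camera calls.

### The job

Take the square button cap off the salvaged control box with the hook puller: slide its fork gently along the panel under the cap's skirt until it is fully home against the stem, so that the lips of the tines hook beyond its far edge; then pull slowly straight up until the cap pops off, lying flat on the fork. Carry the cap level on the fork to the shallow tray, set the puller down standing upright in the tray with the cap on it or beside it, and let go. Keep the gripper off the cap, never force the cap or the box, and leave the other things on the bench alone.

Things in the scene. Friction and masses are not known exactly. Their poses are not given: they have to be found in the camera images.
- unit: White control box fixed to the bench, 180 (x) x 130 (y) x 50 mm high; its flat aluminium panel is the top face. Origin: centre of its underside; x along its length, away from the robot at yaw 0; z up. The panel is bare on the -x side of the stem; two 11 mm tall lamps stand at x = +74, y = +-42 mm. Over 15 N between the puller and any part of the box (panel, stem) damages it.
- panel: The box's flat aluminium top panel, 172 x 122 mm, on stiff springs (8 N per mm, 3 mm of travel; it gives from about 2 N). Origin: centre of its upper face, 50 mm above the box's underside at rest. More than 15 N on it from the puller damages it, so 2 mm too deep is already too much: touch down gently and slide slowly, by feel.
- stem (a point): Foot of the round steel stem on the box's panel (box x = +45, y = 0, z = 50 mm). The stem is 17 mm in diameter and 6.5 mm tall; the button cap sits on it. A 12 mm square post rises 12 mm more, inside the cap.
- cap: Black square button cap, 18 mm tall, 40 g: skirt 38 x 38 x 3 mm at the bottom, 28 x 28 mm block above. Origin: centre of the skirt's underside, 6.5 mm above the panel while seated, axes as the box's. Spring catches inside: a slow pull (15 mm/s) of 10 to 15 N frees it within 10 mm of lift; it clears the post after 12 mm. Fast pulls take more; over 25 N from the puller damages it.
- puller: C-shaped hook puller, 180 g, standing on a steel fork. Origin: level with the fork's underside, straight below the handle; x points out of the fork's open end, z up. The fork is clamped at an unknown reach, shifted by up to 12 mm either way along x (only over 40 N moves it), so its place along x must be found by feel: home means the closed end of its slot touches the stem.
- handle (a point): Grip point of the puller: middle of its black rubber handle, 75 mm above the fork's underside. Handle 18 (x) x 14 (y) mm, from 40 to 105 mm above the underside. It is carried by an arm 34 to 40 mm above the underside (x = -43 to +10, 18 mm wide) and a riser at the back (x = -43 to -37, 24 mm wide).
- sole (a point): Middle of the underside of the puller, same point as its origin. Fork, all x values +-12 mm as clamped: 3 mm thick, 42 mm wide, x = -52 to +23.5; slot 20 mm wide, closed end at x = -8.5. Upturned lips on the tine ends, x = 20.5 to 23.5, 5 mm high from the underside: they must pass through the 6.5 mm gap under the cap's skirt and lie just beyond its far edge when the fork is home.
- tray: White open tray, loose on the bench, 0.7 kg, 200 (x) x 140 (y) x 30 mm high outside, 4 mm walls, floor about 4 mm thick. Origin: centre of its underside; x along its length.
- tray_in (a point): Centre of the tray's inner floor (its upper face).
- adapter: Bystander: black power adapter, 75 x 42 x 30 mm plus a plug stub at one end; origin at the centre of its underside.
- tape: Bystander: roll of paper tape lying flat, 80 mm outer and 52 mm inner diameter, 24 mm high; origin at the centre of its underside.
- camera: Bystander: small white camera module, 55 x 40 x 36 mm, with a black lens on its -x side; origin at the centre of its underside.
Mind the look-alikes: they are no part of the job. Several things look just like the tray: the one meant starts farthest from the robot's base. Several things have the shape of the puller; the one meant has the colours described above.

How it is judged:
By the outcome, as a careful person would: the job done as asked, in the order asked, and still so for the second after the job is handed in, with the robot touching nothing.
It also fails if it takes over 67 s, if anything falls off the work surface, if the arm or the gripper's body presses on something with over 40 N, if the wrist force passes 120 N, or if a joint passes its speed limit or range.

## Working session

There is one attempt and no reset: what is moved stays moved. The work goes in short steps, Python scripts to look and compute and a tool call to move; the robot and the scene stay as the last step left them, time stands still between calls to the robot, and variables do not carry over. Pictures are saved under pics/ and viewed, about 8 in all and at most 12, crops included, and the job is handed in when it is done.

Besides the shell and the picture viewer there is one more tool, called after "Call:" by a JSON object that holds its "method" and its "body". drive_tool: Moves the arm, as the interface text tells. Its arguments: {"type":"object","properties":{"increments":{"type":"array","items":{"type":"object","properties":{"grip":{"type":"number"},"tx":{"type":"number"},"ty":{"type":"number"},"tz":{"type":"number"},"turn":{"type":"number"}}}},"newtons":{"type":"number"}},"required":["increments"]}

```bash
mkdir -p pics; ls
python3 - <<'E'
from cell import *
import cv2
s=observe(); print(s)
for n in("scene","top","wrist"):
    print(n,camera_info(n)); 
    cv2.imwrite(f"pics/{n}0.png",get_image(n)[:,:,::-1])
a=cv2.imread("pics/scene0.png");b=cv2.imread("pics/top0.png")
cv2.imwrite("pics/a.png",cv2.resize(b,(800,600),interpolation=cv2.INTER_CUBIC))
E
```

```text
pics
{'clock': 0.0, 'joints': array([-1.28459356,  0.43523594,  0.02497763,  1.57406629, -0.01159529,
        1.13397588, -0.07511821]), 'dq': array([-0.00113451,  0.00101615,  0.00044663,  0.00012149, -0.00148308,
       -0.00041415,  0.0002909 ]), 'joint_efforts': array([-2.81824987e-04, -6.67852592e+01,  9.84819867e-01, -3.14465654e+01,
       -6.06515980e-02,  4.29528148e-02,  1.47292603e-04]), 'position': array([0.2367958 , 0.57787794, 0.22594888]), 'ee_rot': array([-6.06999453e-01, -3.08223847e+00,  2.40789421e-03]), 'force': array([-0.22949618, -0.6045466 , -1.02352824]), 'ft_torque': array([-0.04504887,  0.01462867, -0.03761945]), 'width': 0.9973846543671573}
scene {'fx': 493.3866321586747, 'fy': 493.3866321586747, 'cx': 261.68205670978415, 'cy': 197.46138802645825, 'eye': array([1.24011179, 0.55508214, 0.7938089 ]), 'rotation': array([-1.06945245, -2.28616348,  1.14834017])}
top {'fx': 400.56853555558394, 'fy': 400.56853555558394, 'cx': 259.3736764620161, 'cy': 189.37561216087977, 'eye': array([ 0.38153698, -0.05581131,  1.04535221]), 'rotation': array([-2.11609496,  2.16760175, -0.12989329])}
wrist {'fx': 297.3186396354542, 'fy': 297.3186396354542, 'cx': 252.0677592710585, 'cy': 190.12835662285983, 'hand_eye': array([[-8.17744204e-04, -9.55461783e-01, -2.95113728e-01,
         8.00759719e-02],
       [ 9.99999613e-01, -6.85576538e-04, -5.51318662e-04,
        -1.15992648e-04],
       [ 3.24440864e-04, -2.95114065e-01,  9.55461974e-01,
        -1.57151042e-01],
       [ 0.00000000e+00,  0.00000000e+00,  0.00000000e+00,
         1.00000000e+00]])}
```

View pics/a.png

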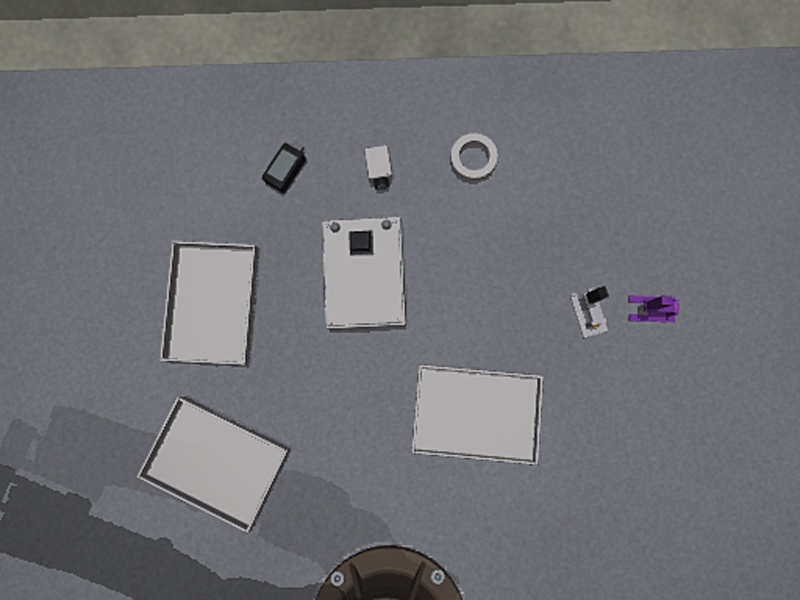

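View pics/scene0.png

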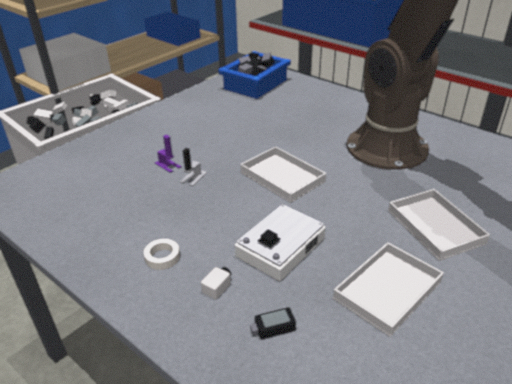

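The top view (800x600) shows:
- **Pullers:** the black-handled, grey-steel one is at about (590,312). The one at (655,308) is purple, so it's a look-alike. The described colours are black and steel, so I want the first.
- **Trays:** there are three, at (208,303), (213,463) and (478,415). The one at (208,303) is farthest from the base at (390,590).
- **Box and cap:** the box is at (364,273) and the cap at (361,242).

I'll confirm with an enlarged crop and measure.

```bash
cat > h.py <<'E'
import numpy as np, cv2
from scipy.spatial.transform import Rotation as R
from cell import *
def ray(n,uv):
    c=camera_info(n); d=np.array([(uv[0]-c['cx'])/c['fx'],(uv[1]-c['cy'])/c['fy'],1.])
    return np.array(c['eye']),R.from_rotvec(c['rotation']).apply(d)
def onz(n,uv,z):
    e,d=ray(n,uv); return e+d*(z-e[2])/d[2]
def proj(n,p):
    c=camera_info(n); q=R.from_rotvec(c['rotation']).inv().apply(np.array(p)-c['eye'])
    return np.array([c['cx']+c['fx']*q[0]/q[2],c['cy']+c['fy']*q[1]/q[2]])
def rect(n,mask,z):
    cs,_=cv2.findContours(mask.astype(np.uint8),cv2.RETR_EXTERNAL,cv2.CHAIN_APPROX_NONE)
    k=max(cs,key=cv2.contourArea)[:,0,:].astype(float)
    P=np.array([onz(n,p,z)[:2] for p in k])*1000
    (c,s,a)=cv2.minAreaRect(P.astype(np.float32)); return c,s,a
E
python3 - <<'E'
from h import *
import cell; print([x for x in dir(cell) if not x.startswith('_')], getattr(cell,'grip_point_offset',None))
t=cv2.imread("pics/top0.png"); s=cv2.imread("pics/scene0.png")
v=t.min(axis=2).astype(int)
def win(m,x0,x1,y0,y1):
    o=np.zeros_like(m,dtype=bool);o[y0:y1,x0:x1]=m[y0:y1,x0:x1];return o
k=.64
print("box",rect("top",win(v>150,200,266,135,215),.05))
print("box scene n/a; cap",rect("top",win(t.max(axis=2)<60,215,245,140,168),.065))
print("tray",rect("top",win(v>150,98,168,150,237),.03))
cv2.imwrite("pics/b.png",np.hstack([cv2.resize(t[175:225,360:440],(448,280),interpolation=cv2.INTER_CUBIC),
 cv2.resize(s[140:190,150:213],(352,280),interpolation=cv2.INTER_CUBIC)]))
cv2.imwrite("pics/c.png",cv2.resize(t[135:245,100:270],(800,518),interpolation=cv2.INTER_CUBIC))
E
```

```text
['PlanningError', 'camera_info', 'get_image', 'grip_point_offset', 'observe', 'sign_off'] 0.0188
box ((561.6017456054688, 27.470603942871094), (175.7760467529297, 126.67826080322266), 1.609955906867981)
box scene n/a; cap ((606.7964477539062, 29.642127990722656), (32.6864128112793, 36.04251480102539), 89.1358413696289)
tray ((518.7276611328125, 284.9178466796875), (135.5523223876953, 190.92025756835938), 85.68756866455078)
```

View pics/b.png

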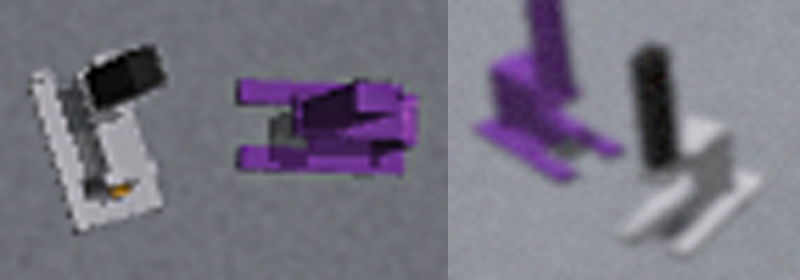

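View pics/c.png

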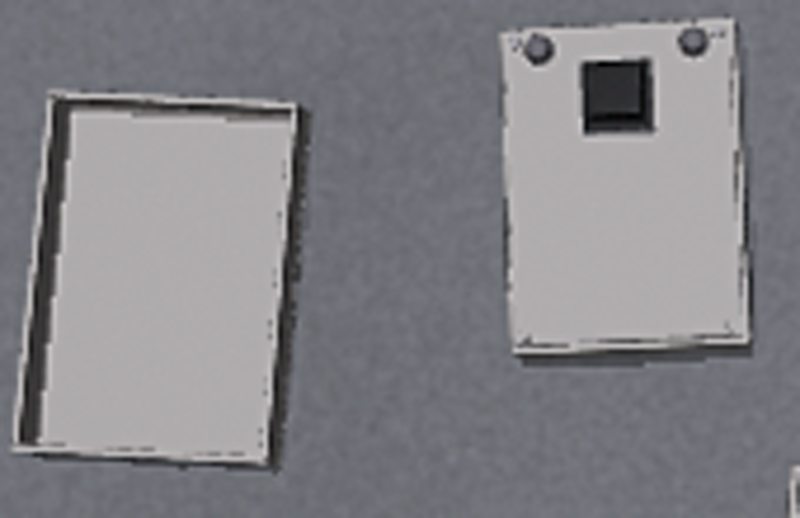

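The left crop shows the grey steel fork with the black handle and an orange mark at the riser foot, its open end up (+x). The all-purple one is the look-alike. The right crop shows the tray and the box with its cap and lamps. Next I'll measure the puller coarsely.

Run:
```python
from h import *
f=lambda u,v:(360+u/5.6,175+v/5.6)
a,b,c=[onz("top",f(*p),.003)[:2]*1000 for p in((80,230),(160,205),(35,75))]
print("backL,backR,tipL",a,b,c, "ax",np.degrees(np.arctan2(*(c-a)[::-1])),np.degrees(np.arctan2(*(a-b)[::-1]))-90,np.hypot(*(c-a)),np.hypot(*(a-b)))
# handle: top of handle in both views -> triangulate
g=lambda u,v:(150+(u-448)*63/352,140+v*50/280)
e1,d1=ray("top",f(137,63)) ; e2,d2=ray("scene",g(652,50))
A=np.c_[d1,-d2]; t=np.linalg.lstsq(A,e2-e1,rcond=None)[0]
print("handle top",e1+t[0]*d1,e2+t[1]*d2)
q=R.from_rotvec(observe()['ee_rot']).as_matrix(); print(q)
```

```text
backL,backR,tipL [ 449.23920436 -335.72563006] [ 459.91284626 -373.27019432] [ 522.06916661 -319.31031117] ax 12.701780387334928 15.870058881094252 74.65698959105605 39.032306328459825
handle top [ 0.51195602 -0.33577315  0.10769817] [ 0.51078787 -0.33436534  0.10711536]
[[-9.25343122e-01  3.79130584e-01 -3.26027901e-04]
 [ 3.79130702e-01  9.25342432e-01 -1.13738721e-03]
 [-1.29530826e-04 -1.17608062e-03 -9.99999300e-01]]
```

Call:
{"method": "drive_tool", "body": {"increments": [{"grip": -1,"tx": 0.55,"ty": -1,"tz": 0.08,"turn": 0.3},{"grip": -1,"tx": 0.55,"ty": -1,"tz": 0.08,"turn": 0.3},{"grip": -1,"tx": 0.55,"ty": -1,"tz": 0.08,"turn": 0.3},{"grip": -1,"tx": 0.55,"ty": -1,"tz": 0.08,"turn": 0.3},{"grip": -1,"tx": 0.55,"ty": -1,"tz": 0.08,"turn": 0.3},{"grip": -1,"tx": 0.55,"ty": -1,"tz": 0.08,"turn": 0.3},{"grip": -1,"tx": 0.55,"ty": -1,"tz": 0.08,"turn": 0.3},{"grip": -1,"tx": 0.55,"ty": -1,"tz": 0.08,"turn": 0.3},{"grip": -1,"tx": 0.55,"ty": -1,"tz": 0.08,"turn": 0.3},{"grip": -1,"tx": 0.55,"ty": -1,"tz": 0.08,"turn": 0.3}]}}

```text
clock: 1.15
position: [0.4595, 0.1717, 0.2586]
ee_rot: [0.131, 3.137, -0.005]
force: [0.7, 0.7, -0.1]
width: 1.001
```

Call:
{"method": "drive_tool", "body": {"increments": [{"grip": -1,"tx": 0.1,"ty": -1,"turn": 0.3},{"grip": -1,"tx": 0.1,"ty": -1,"turn": 0.3},{"grip": -1,"tx": 0.1,"ty": -1,"turn": 0.3},{"grip": -1,"tx": 0.1,"ty": -1,"turn": 0.3},{"grip": -1,"tx": 0.1,"ty": -1,"turn": 0.3},{"grip": -1,"tx": 0.1,"ty": -1,"turn": 0.3},{"grip": -1,"tx": 0.1,"ty": -1,"turn": 0.3},{"grip": -1,"tx": 0.1,"ty": -1,"turn": 0.3},{"grip": -1,"tx": 0.1,"ty": -1,"turn": 0.3}]}}

```text
invalid input
```

Call:
{"method": "drive_tool", "body": {"increments": [{"grip": -1,"tx": 0.02,"ty": -0.28,"turn": 0.0},{"grip": -1,"tx": 0.02,"ty": -0.28,"turn": 0.0},{"grip": -1,"tx": 0.02,"ty": -0.28,"turn": 0.0},{"grip": -1,"tx": 0.02,"ty": -0.28,"turn": 0.0},{"grip": -1,"tx": 0.02,"ty": -0.28,"turn": 0.0}]}}

```text
invalid input
```

```bash
cat >> h.py <<'E'
def wray(uv,s):
    c=camera_info("wrist"); x=np.array([(uv[0]-c['cx']),(uv[1]-c['cy'])]); r=np.hypot(*x); th=r/c['fx']
    d=np.r_[x/r*np.sin(th),np.cos(th)] if r>0 else np.array([0,0,1.])
    H=np.array(c['hand_eye']); q=R.from_rotvec(s['ee_rot'])
    return q.apply(H[:3,3])+s['position'],q.apply(H[:3,:3]@d)
def wonz(uv,s,z):
    e,d=wray(uv,s); return e+d*(z-e[2])/d[2]
E
python3 - <<'E'
from h import *
import pickle
s=observe(); im=get_image("wrist")[:,:,::-1]; pickle.dump(s,open("s1.pkl","wb"))
print(s['clock'],s['position'],s['ee_rot'],R.from_rotvec(s['ee_rot']).as_matrix()[:,1])
cv2.imwrite("pics/w1.png",im); cv2.imwrite("pics/w1b.png",cv2.resize(im,(800,600),interpolation=cv2.INTER_CUBIC))
E
```

```text
1.15 [0.45951466 0.17168413 0.25864278] [ 0.13074638  3.13698921 -0.0047144 ] [ 0.08321588  0.99652726 -0.00292233]
```

View pics/w1b.png

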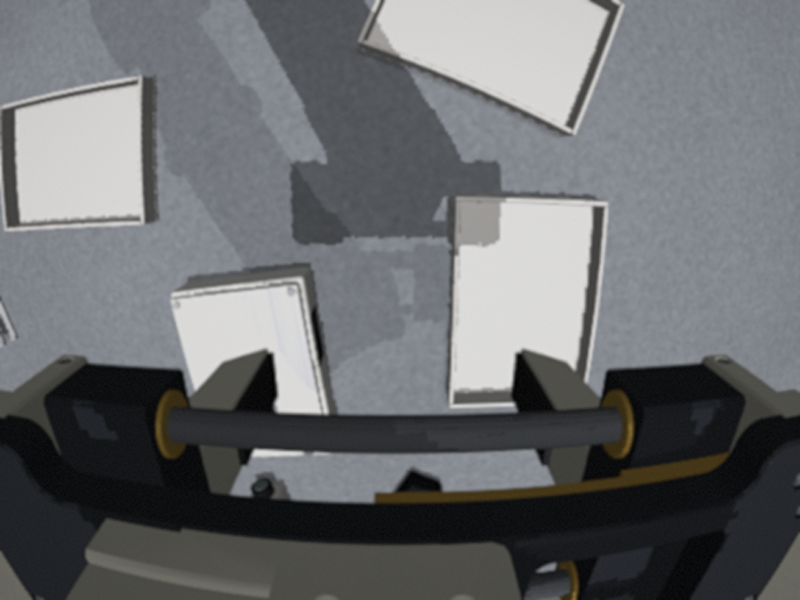

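The image shows the trays, part of the box, and the gripper across the bottom, with the robot side up. My calls were refused because `tz` was missing, so I'm sending them again complete.

Call:
{"method": "drive_tool", "body": {"increments": [{"grip": -1,"tx": 0.1,"ty": -1,"tz": 0,"turn": 0.3},{"grip": -1,"tx": 0.1,"ty": -1,"tz": 0,"turn": 0.3},{"grip": -1,"tx": 0.1,"ty": -1,"tz": 0,"turn": 0.3},{"grip": -1,"tx": 0.1,"ty": -1,"tz": 0,"turn": 0.3},{"grip": -1,"tx": 0.1,"ty": -1,"tz": 0,"turn": 0.3},{"grip": -1,"tx": 0.1,"ty": -1,"tz": 0,"turn": 0.3},{"grip": -1,"tx": 0.1,"ty": -1,"tz": 0,"turn": 0.3},{"grip": -1,"tx": 0.1,"ty": -1,"tz": 0,"turn": 0.3},{"grip": -1,"tx": 0.1,"ty": -1,"tz": 0,"turn": 0.3}]}}

```text
clock: 2.1
position: [0.4985, -0.2306, 0.2583]
ee_rot: [-0.358, 3.12, -0.006]
force: [-0.1, 0.4, 0.7]
width: 1.0
```

Call:
{"method": "drive_tool", "body": {"increments": [{"grip": -1,"tx": 0.02,"ty": -0.28,"tz": 0,"turn": 0.0},{"grip": -1,"tx": 0.02,"ty": -0.28,"tz": 0,"turn": 0.0},{"grip": -1,"tx": 0.02,"ty": -0.28,"tz": 0,"turn": 0.0},{"grip": -1,"tx": 0.02,"ty": -0.28,"tz": 0,"turn": 0.0},{"grip": -1,"tx": 0.02,"ty": -0.28,"tz": 0,"turn": 0.0}]}}

```text
clock: 2.6
position: [0.5072, -0.3407, 0.2577]
ee_rot: [-0.36, 3.12, -0.004]
force: [0.6, 0.5, 0.3]
width: 1.0
```

Run:
```python
from h import *
import pickle
s=observe(); im=get_image("wrist")[:,:,::-1]; pickle.dump(s,open("s1.pkl","wb"))
print(s['clock'],s['position'],s['ee_rot'],R.from_rotvec(s['ee_rot']).as_matrix()[:,1])
cv2.imwrite("pics/w1.png",im); cv2.imwrite("pics/w1c.png",cv2.resize(im[150:350,120:380],(780,600),interpolation=cv2.INTER_CUBIC))
```

```text
2.6 [ 0.50717203 -0.340717    0.25765204] [-0.35978966  3.12020661 -0.0035938 ] [-0.22759184  0.97375377 -0.00235454]
```

View pics/w1c.png

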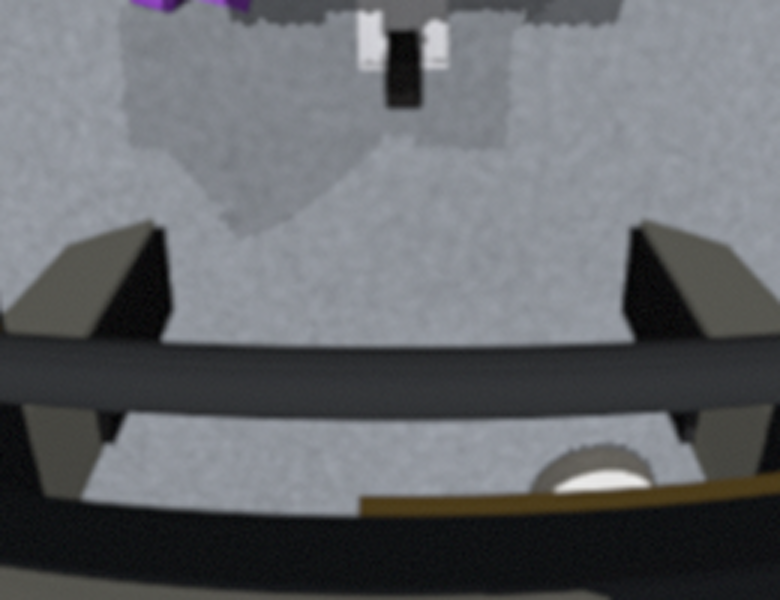

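The crop shows the black handle with its far top edge at crop (386–421,107). The tine tips are at (357–448,~70), parallel to the jaws.

Run:
```python
from h import *
import pickle
s=pickle.load(open("s1.pkl","rb"))
f=lambda u,v:(120+u/3,150+v/3)
Rm=R.from_rotvec(s['ee_rot']).as_matrix(); fx=-Rm[:,0]
yaw=np.degrees(np.arctan2(fx[1],fx[0])); print("toolyaw",yaw)
L,Rr=[wonz(f(*p),s,.105) for p in((386,107),(421,107))]
tl,tr=[wonz(f(*p),s,.005) for p in((357,70),(448,68))]
d=L-Rr; print("handle width",np.hypot(*d[:2])*1000,"yaw",np.degrees(np.arctan2(d[1],d[0]))-90)
d=tl-tr; print("fork width",np.hypot(*d[:2])*1000,"yaw",np.degrees(np.arctan2(d[1],d[0]))-90)
h=(L+Rr)/2-fx*.009; t=(tl+tr)/2
print("handle",h[:2],"tip",t[:2],"tip ahead",(t-h)@fx*1000,"lat",(t-h)@Rm[:,1]*1000)
print("tool->handle fwd,lat mm",(h-s['position'])@fx*1000,(h-s['position'])@Rm[:,1]*1000)
```

```text
toolyaw 13.155431629491227
handle width 12.666633925674072 yaw -166.83880449645082
fork width 43.08591658735624 yaw -165.5375680356168
handle [ 0.50814865 -0.33839318] tip [ 0.5271455  -0.33391037] tip ahead 19.47434792273109 lat 0.2770721454560441
tool->handle fwd,lat mm 1.4123917052143606 2.3999897916742983
```

Call:
{"method": "drive_tool", "body": {"increments": [{"grip": 0,"tx": 0.002,"ty": 0.006,"tz": -0.1,"turn": 0.0},{"grip": 0,"tx": 0.002,"ty": 0.006,"tz": -0.2,"turn": 0},{"grip": 0,"tx": 0.002,"ty": 0.006,"tz": -0.25,"turn": 0},{"grip": 0,"tx": 0.002,"ty": 0.006,"tz": -0.25,"turn": 0},{"grip": 0,"tx": 0.002,"ty": 0.006,"tz": -0.25,"turn": 0}], "newtons": 50}}

```text
clock: 3.15
position: [0.5089, -0.3363, 0.1585]
ee_rot: [-0.364, 3.119, -0.003]
force: [0.4, 0.5, 1.1]
width: 0.613
```

Call:
{"method": "drive_tool", "body": {"increments": [{"grip": 0,"tx": -0.001,"ty": -0.004,"tz": -0.08,"turn": 0.0},{"grip": 0,"tx": -0.001,"ty": -0.004,"tz": -0.16,"turn": 0},{"grip": 0,"tx": -0.001,"ty": -0.004,"tz": -0.22,"turn": 0},{"grip": 0,"tx": -0.001,"ty": -0.004,"tz": -0.256,"turn": 0},{"grip": 0,"tx": -0.001,"ty": -0.004,"tz": -0.256,"turn": 0},{"grip": 0,"tx": -0.001,"ty": -0.004,"tz": -0.256,"turn": 0}]}}

```text
clock: 3.75
position: [0.5095, -0.3384, 0.0576]
ee_rot: [-0.365, 3.117, -0.004]
force: [0.6, 0.2, -0.1]
width: 0.5
```

Run:
```python
from h import *
s=observe(); print(s['clock'],s['position'],s['force'],s['width'])
cv2.imwrite("pics/g1.png",get_image("scene")[:,:,::-1])
im=get_image("scene")[110:210,110:240,::-1]
cv2.imwrite("pics/g1c.png",cv2.resize(im,(780,600),interpolation=cv2.INTER_CUBIC))
```

```text
3.75 [ 0.50949021 -0.33839839  0.05764515] [ 0.5569424   0.16801608 -0.06856096] 0.5000279847994274
```

View pics/g1c.png

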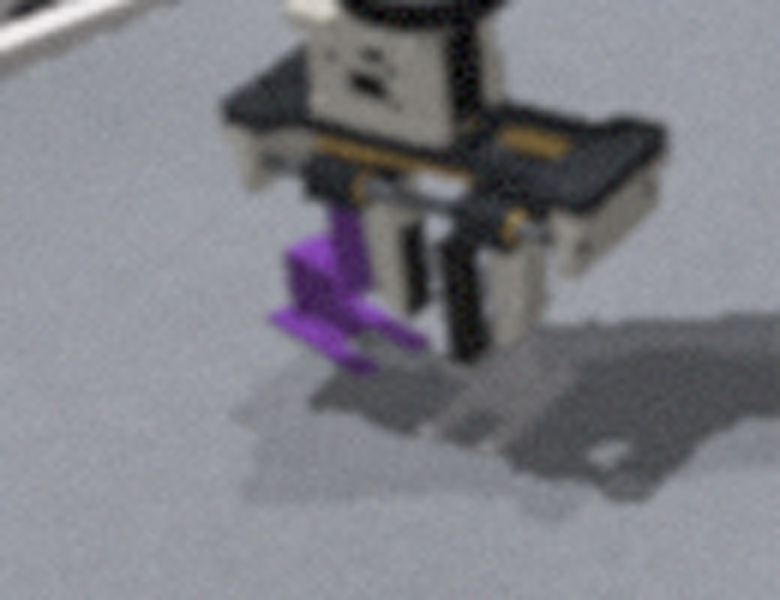

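Before closing: the handle is at about crop (465,300), roughly midway between the fingers at about 400 and 515. The fork lies in the shadow below, and the purple look-alike is clear. Closing now.

Call:
{"method": "drive_tool", "body": {"increments": [{"grip": 1,"tx": 0,"ty": 0,"tz": -0.004,"turn": 0},{"grip": 1,"tx": 0,"ty": 0,"tz": -0.004,"turn": 0},{"grip": 1,"tx": 0,"ty": 0,"tz": -0.004,"turn": 0},{"grip": 1,"tx": 0,"ty": 0,"tz": -0.004,"turn": 0},{"grip": 1,"tx": 0,"ty": 0,"tz": -0.004,"turn": 0},{"grip": 1,"tx": 0,"ty": 0,"tz": -0.004,"turn": 0},{"grip": 1,"tx": 0,"ty": 0,"tz": -0.004,"turn": 0},{"grip": 1,"tx": 0,"ty": 0,"tz": -0.004,"turn": 0}], "newtons": 55}}

```text
clock: 4.65
position: [0.5096, -0.3386, 0.0564]
ee_rot: [-0.364, 3.117, -0.005]
force: [-0.2, 0.8, 1.8]
width: 0.148
```

Gripped: opening is 13.6 mm, against a 14 mm handle. Next I lift and carry it to behind the cap, above the panel.

Call:
{"method": "drive_tool", "body": {"increments": [{"grip": 1,"tx": 0,"ty": 0,"tz": 0.05,"turn": 0},{"grip": 1,"tx": 0,"ty": 0,"tz": 0.12,"turn": 0},{"grip": 1,"tx": 0,"ty": 0.02,"tz": 0.2,"turn": 0},{"grip": 1,"tx": 0.02,"ty": 0.1,"tz": 0.2,"turn": -0.05},{"grip": 1,"tx": 0.04,"ty": 0.2,"tz": 0.2,"turn": -0.1},{"grip": 1,"tx": 0.06,"ty": 0.3,"tz": 0.2,"turn": -0.15},{"grip": 1,"tx": 0.08,"ty": 0.4,"tz": 0.2,"turn": -0.195},{"grip": 1,"tx": 0.082,"ty": 0.5,"tz": 0.2,"turn": -0.195},{"grip": 1,"tx": 0.082,"ty": 0.6,"tz": 0.2,"turn": -0.195},{"grip": 1,"tx": 0.082,"ty": 0.7,"tz": 0.2,"turn": -0.195},{"grip": 1,"tx": 0.082,"ty": 0.8,"tz": 0.2,"turn": -0.195},{"grip": 1,"tx": 0.082,"ty": 0.88,"tz": 0.2,"turn": -0.195},{"grip": 1,"tx": 0.082,"ty": 0.914,"tz": 0.2,"turn": -0.195},{"grip": 1,"tx": 0.082,"ty": 0.914,"tz": 0.2,"turn": -0.195},{"grip": 1,"tx": 0.082,"ty": 0.914,"tz": 0.2,"turn": -0.195},{"grip": 1,"tx": 0.082,"ty": 0.914,"tz": 0.2,"turn": -0.195}]}}

```text
clock: 6.25
position: [0.5424, 0.0248, 0.1364]
ee_rot: [-0.04, 3.138, -0.007]
force: [0.4, 0.0, -1.6]
width: 0.153
```

Run:
```python
from h import *
import pickle
s=observe(); im=get_image("wrist")[:,:,::-1]; pickle.dump(s,open("s2.pkl","wb"))
M=R.from_rotvec(s['ee_rot']).as_matrix(); print(s['clock'],s['position'],"fwd",-M[:,0],"down",M[:,2],s['force'],s['ft_torque'],s['width'])
cv2.imwrite("pics/w2.png",im); cv2.imwrite("pics/w2c.png",cv2.resize(im[70:320,100:400],(720,600),interpolation=cv2.INTER_CUBIC))
```

```text
6.25 [0.54241644 0.02479575 0.13643702] fwd [0.99966248 0.02574917 0.00345011] down [ 0.00356745 -0.00451246 -0.99998346] [ 0.44531066  0.03847194 -1.57385386] [ 0.09457734 -0.03767173 -0.00327042] 0.15299008047708318
```

View pics/w2c.png

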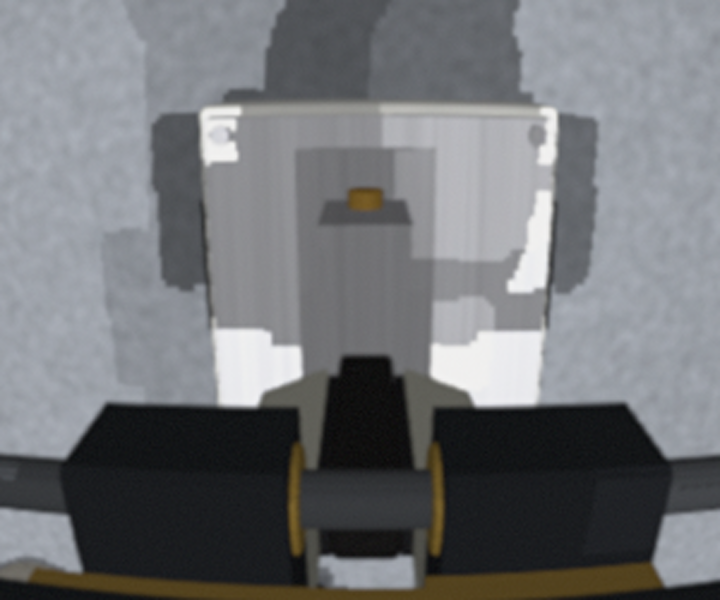

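In the wrist view the gripper hides the cap. The box edges are visible on the left, (200,108)–(217,405), and the right, (556,108)–(540,400). The fork's back edge runs (295–435,150), with an orange clamp screw at (365,198). I'll measure the fork's lateral position and yaw relative to the box.

Run:
```python
from h import *
import pickle
s=pickle.load(open("s2.pkl","rb")); im=cv2.GaussianBlur(cv2.imread("pics/w2.png").astype(np.float32).mean(2),(3,3),0)
M=R.from_rotvec(s['ee_rot']).as_matrix(); F=-M[:,0];Y=np.cross([0,0,1],F)
def edge(r,c,sg,w=5):
    g=sg*np.gradient(im[r,c-w-1:c+w+2])[1:-1]; i=g.argmax(); 
    o=0
    if 0<i<len(g)-1: o=.5*(g[i-1]-g[i+1])/(g[i-1]-2*g[i]+g[i+1])
    return c-w+i+o,g[i]
def line(pts,z):
    Q=np.array([wonz(p,s,z) for p in pts])-s['position']; a=Q@F*1000;b=Q@Y*1000
    k=np.polyfit(a,b,1); print(np.round(k,3),"res",np.round(b-np.polyval(k,a),1)); return k
def trace(top,bot,sg,z):
    P=[]
    for v in np.linspace(top[1],bot[1],9):
        u=np.interp(v,[top[1],bot[1]],[top[0],bot[0]]); r=int(round(70+v/2.4)); c,g=edge(r,int(round(100+u/2.4)),sg)
        if g>4:P.append((c,r))
    return line(P,z)
print("box L"); l=trace((201,125),(217,400),1,.05)
print("box R"); r=trace((555,125),(540,400),-1,.05)
zf=s['position'][2]-.0564+.003
print("fork L");fl=trace((295,155),(302,370),-1,zf)
print("fork R");fr=trace((435,155),(432,370),1,zf)
print("box yaw rel tool",np.degrees((l[0]+r[0])/2),"fork",np.degrees((fl[0]+fr[0])/2),"tool yaw",np.degrees(np.arctan2(F[1],F[0])))
for x in(0,60):print("lat at fwd",x,"box",(np.polyval(l,x)+np.polyval(r,x))/2,"width",np.polyval(l,x)-np.polyval(r,x),"fork",(np.polyval(fl,x)+np.polyval(fr,x))/2,np.polyval(fl,x)-np.polyval(fr,x))
b=[wonz((100+u/2.4,70+v/2.4),s,.05) for u,v in((220,105),(540,105))]
print("box back edge fwd",[(q-s['position'])@F*1000 for q in b]," fork back fwd",[(wonz((100+u/2.4,70+150/2.4),s,zf)-s['position'])@F*1000 for u in(300,430)])
```

```text
box L
[ 1.0000e-03 -5.7397e+01] res [-0.2  0.1 -0.1  0.1  0.   0.6 -0.1 -0.1 -0.2]
box R
[-0.    65.354] res [ 0.4  0.1 -0.3 -0.3 -0.3 -0.4  0.6  0.3 -0.2]
fork L
[ 6.0000e-03 -2.1241e+01] res [ 0.   0.   0.   0.  -0.  -0.1 -0.1 -0.1  0.2]
fork R
[-1.0000e-03  2.0284e+01] res [-0.1 -0.1 -0.   0.1  0.1  0.1  0.1 -0.  -0.1]
box yaw rel tool 0.028809148501204015 fork 0.12137494895726461 tool yaw 1.4754905927290531
lat at fwd 0 box 3.978557035636509 width -122.75104916571388 fork -0.47841033029949465 -41.524187419234025
lat at fwd 60 box 4.008725905399029 width -122.66805282971512 fork -0.35130678097483603 -41.114521211065224
box back edge fwd [np.float64(-70.65702481140674), np.float64(-70.99364203954552)]  fork back fwd [np.float64(-57.94162252594376), np.float64(-57.931014511366506)]
```

The fork yaw matches the box to 0.1°. The fork needs to shift +4.3 mm laterally. I'll do that while descending close to the panel.

Call:
{"method": "drive_tool", "body": {"increments": [{"grip": 1,"tx": 0,"ty": 0.006,"tz": -0.02,"turn": 0},{"grip": 1,"tx": 0,"ty": 0.011,"tz": -0.04,"turn": 0},{"grip": 1,"tx": 0,"ty": 0.011,"tz": -0.055,"turn": 0},{"grip": 1,"tx": 0,"ty": 0.011,"tz": -0.065,"turn": 0},{"grip": 1,"tx": 0,"ty": 0.011,"tz": -0.065,"turn": 0},{"grip": 1,"tx": 0,"ty": 0.011,"tz": -0.065,"turn": 0},{"grip": 1,"tx": 0,"ty": 0.011,"tz": -0.065,"turn": 0}]}}

```text
clock: 7.0
position: [0.5426, 0.0293, 0.1107]
ee_rot: [-0.04, 3.137, -0.007]
force: [0.3, 0.5, -1.3]
width: 0.149
```

Run:
```python
from h import *
s=observe(); print(s['position'],s['force'],s['ft_torque'])
```

```text
[0.54262512 0.0293163  0.11066972] [ 0.29273125  0.46714228 -1.31334684] [ 0.05506489 -0.08613218 -0.00646373]
```

Call:
{"method": "drive_tool", "body": {"increments": [{"grip": 1,"tx": 0,"ty": 0,"tz": -0.003,"turn": 0},{"grip": 1,"tx": 0,"ty": 0,"tz": -0.006,"turn": 0},{"grip": 1,"tx": 0,"ty": 0,"tz": -0.0075,"turn": 0},{"grip": 1,"tx": 0,"ty": 0,"tz": -0.0075,"turn": 0}]}}

```text
clock: 7.4
position: [0.5426, 0.0294, 0.1076]
ee_rot: [-0.04, 3.138, -0.007]
force: [0.1, -0.4, -1.2]
width: 0.149
```

Call:
{"method": "drive_tool", "body": {"increments": [{"grip": 1,"tx": 0,"ty": 0,"tz": -0.0015,"turn": 0},{"grip": 1,"tx": 0,"ty": 0,"tz": -0.0015,"turn": 0}]}}

```text
clock: 7.6
position: [0.5425, 0.0293, 0.1069]
ee_rot: [-0.04, 3.138, -0.007]
force: [-0.2, -0.6, -0.6]
width: 0.15
```

Call:
{"method": "drive_tool", "body": {"increments": [{"grip": 1,"tx": 0,"ty": 0,"tz": -0.0012,"turn": 0},{"grip": 1,"tx": 0,"ty": 0,"tz": -0.0012,"turn": 0}]}}

```text
clock: 7.8
position: [0.5425, 0.0293, 0.1064]
ee_rot: [-0.04, 3.138, -0.007]
force: [0.0, -0.2, -2.0]
width: 0.152
```

Call:
{"method": "drive_tool", "body": {"increments": [{"grip": 1,"tx": 0,"ty": 0,"tz": -0.001,"turn": 0},{"grip": 1,"tx": 0,"ty": 0,"tz": -0.001,"turn": 0}]}}

```text
clock: 8.0
position: [0.5426, 0.0293, 0.1062]
ee_rot: [-0.04, 3.137, -0.007]
force: [-0.6, -0.0, 2.5]
width: 0.148
```

Touchdown: about +4 N at z = 0.1062. Now I slide forward slowly along the panel.

Call:
{"method": "drive_tool", "body": {"increments": [{"grip": 1,"tx": 0.005,"ty": 0.0001,"tz": 0,"turn": 0},{"grip": 1,"tx": 0.0125,"ty": 0.0003,"tz": 0,"turn": 0},{"grip": 1,"tx": 0.02,"ty": 0.0005,"tz": 0,"turn": 0},{"grip": 1,"tx": 0.0275,"ty": 0.0007,"tz": 0,"turn": 0},{"grip": 1,"tx": 0.035,"ty": 0.0009,"tz": 0,"turn": 0},{"grip": 1,"tx": 0.0425,"ty": 0.0011,"tz": 0,"turn": 0},{"grip": 1,"tx": 0.05,"ty": 0.0013,"tz": 0,"turn": 0},{"grip": 1,"tx": 0.05,"ty": 0.0013,"tz": 0,"turn": 0}]}}

```text
clock: 8.8
position: [0.5633, 0.0299, 0.1063]
ee_rot: [-0.04, 3.137, -0.007]
force: [0.2, -0.1, 0.8]
width: 0.152
```

Run:
```python
from h import *
s=observe(); M=R.from_rotvec(s['ee_rot']).as_matrix(); print(s['clock'],s['position'],"fwd",-M[:,0],"down",M[:,2],s['force'],s['ft_torque'])
im=get_image("scene")[:,:,::-1]; print(proj("scene",(.607,.03,.065)))
cv2.imwrite("pics/s3c.png",cv2.resize(im[190:270,220:330],(792,576),interpolation=cv2.INTER_CUBIC))
```

```text
8.8 [0.56334928 0.0298723  0.10627124] fwd [0.99965854 0.02570881 0.00467537] down [ 0.0047858  -0.00423563 -0.99997958] [ 0.15112457 -0.06668267  0.83737518] [0.09993178 0.16988501 0.05847996]
[268.84267329 236.91462438]
```

View pics/s3c.png

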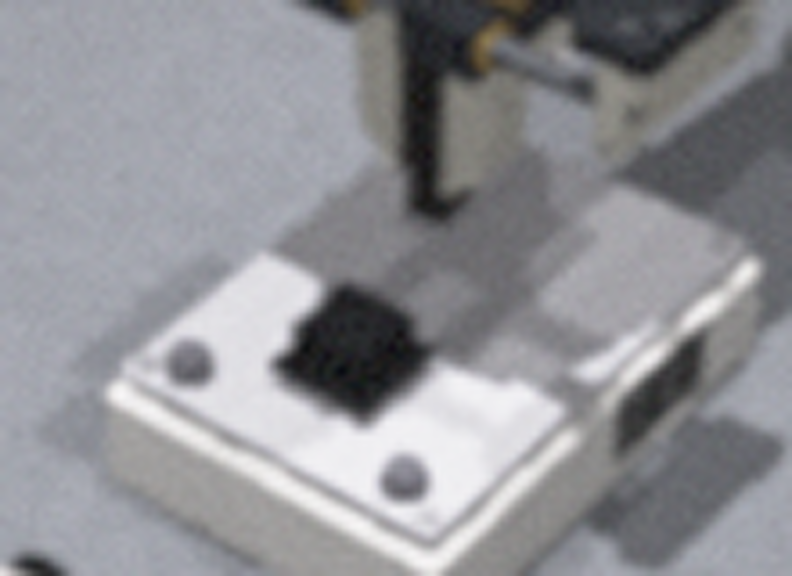

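The scene crop shows the fork approaching the cap, which is at (350,350), in line with it. Continuing in short slides.

Call:
{"method": "drive_tool", "body": {"increments": [{"grip": 1,"tx": 0.005,"ty": 0.0001,"tz": 0,"turn": 0},{"grip": 1,"tx": 0.01,"ty": 0.0002,"tz": 0,"turn": 0},{"grip": 1,"tx": 0.015,"ty": 0.0004,"tz": 0,"turn": 0},{"grip": 1,"tx": 0.02,"ty": 0.0005,"tz": 0,"turn": 0},{"grip": 1,"tx": 0.025,"ty": 0.0006,"tz": 0,"turn": 0},{"grip": 1,"tx": 0.025,"ty": 0.0006,"tz": 0,"turn": 0}]}}

```text
clock: 9.45
position: [0.5737, 0.0301, 0.1063]
ee_rot: [-0.04, 3.136, -0.007]
force: [0.4, 0.4, 1.2]
width: 0.148
```

Call:
{"method": "drive_tool", "body": {"increments": [{"grip": 1,"tx": 0.0025,"ty": 0.0001,"tz": 0,"turn": 0},{"grip": 1,"tx": 0.005,"ty": 0.0001,"tz": 0,"turn": 0},{"grip": 1,"tx": 0.0075,"ty": 0.0002,"tz": 0,"turn": 0},{"grip": 1,"tx": 0.0075,"ty": 0.0002,"tz": 0,"turn": 0}]}}

```text
clock: 9.85
position: [0.5769, 0.0302, 0.1063]
ee_rot: [-0.04, 3.136, -0.007]
force: [-1.1, -0.4, 1.1]
width: 0.151
```

Call:
{"method": "drive_tool", "body": {"increments": [{"grip": 1,"tx": 0.0025,"ty": 0.0001,"tz": 0,"turn": 0},{"grip": 1,"tx": 0.005,"ty": 0.0001,"tz": 0,"turn": 0},{"grip": 1,"tx": 0.0075,"ty": 0.0002,"tz": 0,"turn": 0},{"grip": 1,"tx": 0.0075,"ty": 0.0002,"tz": 0,"turn": 0}]}}

```text
clock: 10.25
position: [0.5801, 0.0303, 0.1063]
ee_rot: [-0.04, 3.135, -0.007]
force: [-0.4, 0.3, 0.9]
width: 0.145
```

Call:
{"method": "drive_tool", "body": {"increments": [{"grip": 1,"tx": 0.0025,"ty": 0.0001,"tz": 0,"turn": 0},{"grip": 1,"tx": 0.005,"ty": 0.0001,"tz": 0,"turn": 0},{"grip": 1,"tx": 0.0075,"ty": 0.0002,"tz": 0,"turn": 0},{"grip": 1,"tx": 0.0075,"ty": 0.0002,"tz": 0,"turn": 0}]}}

```text
clock: 10.65
position: [0.5834, 0.0304, 0.1064]
ee_rot: [-0.04, 3.135, -0.007]
force: [-1.1, 0.5, 0.7]
width: 0.147
```

Call:
{"method": "drive_tool", "body": {"increments": [{"grip": 1,"tx": 0.0025,"ty": 0.0001,"tz": 0,"turn": 0},{"grip": 1,"tx": 0.005,"ty": 0.0001,"tz": 0,"turn": 0},{"grip": 1,"tx": 0.0075,"ty": 0.0002,"tz": 0,"turn": 0},{"grip": 1,"tx": 0.0075,"ty": 0.0002,"tz": 0,"turn": 0}]}}

```text
clock: 11.05
position: [0.5865, 0.0305, 0.1064]
ee_rot: [-0.04, 3.135, -0.007]
force: [-1.5, -0.3, 0.7]
width: 0.149
```

Call:
{"method": "drive_tool", "body": {"increments": [{"grip": 1,"tx": 0.0025,"ty": 0.0001,"tz": 0,"turn": 0},{"grip": 1,"tx": 0.005,"ty": 0.0001,"tz": 0,"turn": 0},{"grip": 1,"tx": 0.0075,"ty": 0.0002,"tz": 0,"turn": 0},{"grip": 1,"tx": 0.0075,"ty": 0.0002,"tz": 0,"turn": 0}]}}

```text
clock: 11.45
position: [0.5898, 0.0306, 0.1064]
ee_rot: [-0.04, 3.135, -0.007]
force: [-1.3, -0.0, -0.1]
width: 0.149
```

Call:
{"method": "drive_tool", "body": {"increments": [{"grip": 1,"tx": 0.0025,"ty": 0.0001,"tz": -0.0005,"turn": 0},{"grip": 1,"tx": 0.005,"ty": 0.0001,"tz": -0.0005,"turn": 0},{"grip": 1,"tx": 0.0075,"ty": 0.0002,"tz": -0.0005,"turn": 0},{"grip": 1,"tx": 0.0075,"ty": 0.0002,"tz": -0.0005,"turn": 0}]}}

```text
clock: 11.85
position: [0.5929, 0.0307, 0.1062]
ee_rot: [-0.04, 3.135, -0.007]
force: [-1.6, 0.2, 1.9]
width: 0.148
```

Call:
{"method": "drive_tool", "body": {"increments": [{"grip": 1,"tx": 0.0025,"ty": 0.0001,"tz": 0,"turn": 0},{"grip": 1,"tx": 0.005,"ty": 0.0001,"tz": 0,"turn": 0},{"grip": 1,"tx": 0.0075,"ty": 0.0002,"tz": 0,"turn": 0},{"grip": 1,"tx": 0.0075,"ty": 0.0002,"tz": 0,"turn": 0}]}}

```text
clock: 12.25
position: [0.5962, 0.0307, 0.1062]
ee_rot: [-0.04, 3.134, -0.007]
force: [-2.1, 0.1, 1.6]
width: 0.146
```

Call:
{"method": "drive_tool", "body": {"increments": [{"grip": 1,"tx": 0.0025,"ty": 0.0001,"tz": 0,"turn": 0},{"grip": 1,"tx": 0.005,"ty": 0.0001,"tz": 0,"turn": 0},{"grip": 1,"tx": 0.005,"ty": 0.0001,"tz": 0,"turn": 0}]}}

```text
clock: 12.55
position: [0.5983, 0.0308, 0.1062]
ee_rot: [-0.04, 3.134, -0.007]
force: [-1.0, 0.1, 2.7]
width: 0.146
```

Run:
```python
from h import *
s=observe(); M=R.from_rotvec(s['ee_rot']).as_matrix(); print(s['clock'],s['position'],"fwd",-M[:,0],"down",M[:,2],s['force'],s['ft_torque'])
```

```text
12.55 [0.59834425 0.030805   0.10623147] fwd [0.99964415 0.02573012 0.00703802] down [ 0.00715328 -0.00439047 -0.99996478] [-1.00862983  0.11476618  2.69749081] [0.13087865 0.66203433 0.04612175]
```

Call:
{"method": "drive_tool", "body": {"increments": [{"grip": 1,"tx": 0.0025,"ty": 0.0001,"tz": 0,"turn": 0},{"grip": 1,"tx": 0.005,"ty": 0.0001,"tz": 0,"turn": 0},{"grip": 1,"tx": 0.005,"ty": 0.0001,"tz": 0,"turn": 0}]}}

```text
clock: 12.85
position: [0.6006, 0.0309, 0.1062]
ee_rot: [-0.04, 3.134, -0.007]
force: [-1.3, 0.6, 2.5]
width: 0.151
```

Call:
{"method": "drive_tool", "body": {"increments": [{"grip": 1,"tx": 0.0025,"ty": 0.0001,"tz": 0,"turn": 0},{"grip": 1,"tx": 0.005,"ty": 0.0001,"tz": 0,"turn": 0},{"grip": 1,"tx": 0.005,"ty": 0.0001,"tz": 0,"turn": 0}]}}

```text
clock: 13.15
position: [0.6027, 0.0309, 0.1062]
ee_rot: [-0.04, 3.134, -0.007]
force: [-1.2, 0.2, 2.4]
width: 0.148
```

Call:
{"method": "drive_tool", "body": {"increments": [{"grip": 1,"tx": 0.0025,"ty": 0.0001,"tz": 0,"turn": 0},{"grip": 1,"tx": 0.004,"ty": 0.0001,"tz": 0,"turn": 0}]}}

```text
clock: 13.35
position: [0.6044, 0.031, 0.1062]
ee_rot: [-0.041, 3.134, -0.007]
force: [-2.7, 0.1, 1.9]
width: 0.151
```

Call:
{"method": "drive_tool", "body": {"increments": [{"grip": 1,"tx": 0.0025,"ty": 0.0001,"tz": 0,"turn": 0},{"grip": 1,"tx": 0.0025,"ty": 0.0001,"tz": 0,"turn": 0}]}}

```text
clock: 13.55
position: [0.6056, 0.031, 0.1063]
ee_rot: [-0.04, 3.134, -0.007]
force: [-2.3, 0.8, 2.0]
width: 0.15
```

Call:
{"method": "drive_tool", "body": {"increments": [{"grip": 1,"tx": 0.0025,"ty": 0.0001,"tz": 0,"turn": 0},{"grip": 1,"tx": 0.0025,"ty": 0.0001,"tz": 0,"turn": 0}]}}

```text
clock: 13.75
position: [0.6068, 0.0311, 0.1063]
ee_rot: [-0.04, 3.134, -0.007]
force: [-2.1, 0.2, 2.1]
width: 0.15
```

Call:
{"method": "drive_tool", "body": {"increments": [{"grip": 1,"tx": 0.0025,"ty": 0.0001,"tz": 0,"turn": 0},{"grip": 1,"tx": 0.0025,"ty": 0.0001,"tz": 0,"turn": 0}]}}

```text
clock: 13.95
position: [0.6079, 0.0311, 0.1063]
ee_rot: [-0.04, 3.133, -0.007]
force: [-2.0, -0.1, 1.4]
width: 0.152
```

Call:
{"method": "drive_tool", "body": {"increments": [{"grip": 1,"tx": 0.002,"ty": 0.0001,"tz": 0,"turn": 0},{"grip": 1,"tx": 0.002,"ty": 0.0001,"tz": 0,"turn": 0}]}}

```text
clock: 14.15
position: [0.6089, 0.0312, 0.1063]
ee_rot: [-0.04, 3.133, -0.007]
force: [-3.4, 0.1, 1.3]
width: 0.156
```

Call:
{"method": "drive_tool", "body": {"increments": [{"grip": 1,"tx": 0.0015,"ty": 0.0,"tz": 0,"turn": 0},{"grip": 1,"tx": 0.0015,"ty": 0.0,"tz": 0,"turn": 0}]}}

```text
clock: 14.35
position: [0.6095, 0.0311, 0.1063]
ee_rot: [-0.041, 3.133, -0.007]
force: [-2.5, -0.2, 3.1]
width: 0.149
```

Call:
{"method": "drive_tool", "body": {"increments": [{"grip": 1,"tx": 0.0015,"ty": 0.0,"tz": 0,"turn": 0},{"grip": 1,"tx": 0.0015,"ty": 0.0,"tz": 0,"turn": 0}]}}

```text
clock: 14.55
position: [0.6102, 0.0312, 0.1063]
ee_rot: [-0.041, 3.133, -0.007]
force: [-1.6, 1.1, 3.1]
width: 0.153
```

Call:
{"method": "drive_tool", "body": {"increments": [{"grip": 1,"tx": 0.0015,"ty": 0.0,"tz": 0,"turn": 0},{"grip": 1,"tx": 0.0015,"ty": 0.0,"tz": 0,"turn": 0}]}}

```text
clock: 14.75
position: [0.6109, 0.0311, 0.1063]
ee_rot: [-0.04, 3.133, -0.007]
force: [-1.8, 0.2, 1.1]
width: 0.149
```

Call:
{"method": "drive_tool", "body": {"increments": [{"grip": 1,"tx": 0.0015,"ty": 0.0,"tz": 0,"turn": 0},{"grip": 1,"tx": 0.0015,"ty": 0.0,"tz": 0,"turn": 0}]}}

```text
clock: 14.95
position: [0.6116, 0.0312, 0.1063]
ee_rot: [-0.041, 3.133, -0.007]
force: [-2.3, 0.0, 2.2]
width: 0.146
```

Call:
{"method": "drive_tool", "body": {"increments": [{"grip": 1,"tx": 0.0015,"ty": 0.0,"tz": 0,"turn": 0},{"grip": 1,"tx": 0.0015,"ty": 0.0,"tz": 0,"turn": 0}]}}

```text
clock: 15.15
position: [0.6123, 0.0312, 0.1063]
ee_rot: [-0.041, 3.133, -0.007]
force: [-2.6, -0.0, 1.3]
width: 0.15
```

Call:
{"method": "drive_tool", "body": {"increments": [{"grip": 1,"tx": 0.0015,"ty": 0.0,"tz": 0,"turn": 0},{"grip": 1,"tx": 0.0015,"ty": 0.0,"tz": 0,"turn": 0}]}}

```text
clock: 15.35
position: [0.613, 0.0312, 0.1063]
ee_rot: [-0.04, 3.133, -0.007]
force: [-2.1, 0.5, 2.2]
width: 0.151
```

Call:
{"method": "drive_tool", "body": {"increments": [{"grip": 1,"tx": 0.0015,"ty": 0.0,"tz": 0,"turn": 0},{"grip": 1,"tx": 0.0015,"ty": 0.0,"tz": 0,"turn": 0}]}}

```text
clock: 15.55
position: [0.6132, 0.0312, 0.1062]
ee_rot: [-0.041, 3.134, -0.007]
force: [-3.8, 0.5, 3.5]
width: 0.15
```

Call:
{"method": "drive_tool", "body": {"increments": [{"grip": 1,"tx": 0.0015,"ty": 0.0,"tz": 0,"turn": 0},{"grip": 1,"tx": 0.0015,"ty": 0.0,"tz": 0,"turn": 0}]}}

```text
clock: 15.75
position: [0.6133, 0.0312, 0.1061]
ee_rot: [-0.041, 3.135, -0.007]
force: [-5.7, 0.7, 3.3]
width: 0.149
```

Call:
{"method": "drive_tool", "body": {"increments": [{"grip": 1,"tx": 0.001,"ty": 0.0,"tz": 0,"turn": 0},{"grip": 1,"tx": 0.001,"ty": 0.0,"tz": 0,"turn": 0}]}}

```text
clock: 15.95
position: [0.6133, 0.0312, 0.1061]
ee_rot: [-0.041, 3.135, -0.007]
force: [-5.1, -0.1, 4.3]
width: 0.146
```

Run:
```python
from h import *
s=observe(); M=R.from_rotvec(s['ee_rot']).as_matrix(); print(s['clock'],s['position'],"fwd",-M[:,0],"down",M[:,2],s['force'],s['ft_torque'])
im=get_image("scene")[:,:,::-1]
cv2.imwrite("pics/s4c.png",cv2.resize(im[190:270,220:330],(792,576),interpolation=cv2.INTER_CUBIC))
```

```text
15.95 [0.61334829 0.03119128 0.10609694] fwd [0.9996474  0.02589378 0.00588068] down [ 0.0059956  -0.00436257 -0.99997251] [-5.05582993 -0.05547372  4.34722994] [0.24897715 1.59422746 0.03156825]
```

View pics/s4c.png

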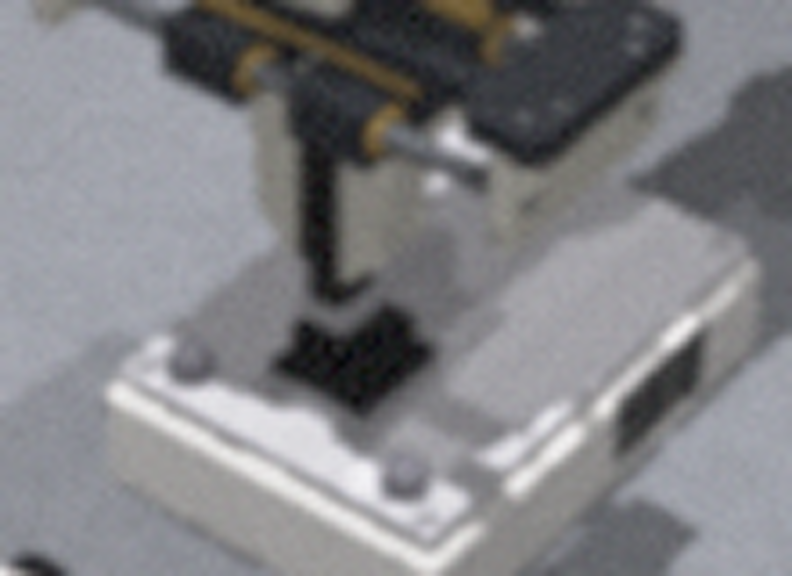

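Home against the stem: x stalls at 0.6133 with −5 N, against about −2 N of sliding friction. The scene crop shows the puller arm over the cap block with the cap still seated at (355,355). Now I lift slowly, at 10 mm/s.

Call:
{"method": "drive_tool", "body": {"increments": [{"grip": 1,"tx": 0,"ty": 0.0,"tz": 0.0025,"turn": 0},{"grip": 1,"tx": 0,"ty": 0.0,"tz": 0.005,"turn": 0},{"grip": 1,"tx": 0,"ty": 0.0,"tz": 0.0075,"turn": 0},{"grip": 1,"tx": 0,"ty": 0.0,"tz": 0.01,"turn": 0},{"grip": 1,"tx": 0,"ty": 0.0,"tz": 0.01,"turn": 0}], "newtons": 60}}

```text
clock: 16.5
position: [0.6133, 0.0311, 0.1101]
ee_rot: [-0.04, 3.136, -0.007]
force: [-3.0, 0.0, -2.9]
width: 0.146
```

Call:
{"method": "drive_tool", "body": {"increments": [{"grip": 1,"tx": 0,"ty": 0.0,"tz": 0.0025,"turn": 0},{"grip": 1,"tx": 0,"ty": 0.0,"tz": 0.005,"turn": 0},{"grip": 1,"tx": 0,"ty": 0.0,"tz": 0.005,"turn": 0}]}}

```text
clock: 16.8
position: [0.6131, 0.0311, 0.1118]
ee_rot: [-0.041, 3.136, -0.007]
force: [-1.5, 0.1, -7.5]
width: 0.151
```

Call:
{"method": "drive_tool", "body": {"increments": [{"grip": 1,"tx": 0,"ty": 0.0,"tz": 0.0025,"turn": 0},{"grip": 1,"tx": 0,"ty": 0.0,"tz": 0.005,"turn": 0},{"grip": 1,"tx": 0,"ty": 0.0,"tz": 0.0075,"turn": 0}]}}

```text
clock: 17.1
position: [0.6142, 0.0311, 0.1157]
ee_rot: [-0.041, 3.134, -0.007]
force: [-0.2, -0.2, -0.9]
width: 0.149
```

Call:
{"method": "drive_tool", "body": {"increments": [{"grip": 1,"tx": 0,"ty": 0.0,"tz": 0.0025,"turn": 0},{"grip": 1,"tx": 0,"ty": 0.0,"tz": 0.005,"turn": 0},{"grip": 1,"tx": 0,"ty": 0.0,"tz": 0.0075,"turn": 0}]}}

```text
clock: 17.4
position: [0.6148, 0.0312, 0.1193]
ee_rot: [-0.04, 3.132, -0.007]
force: [0.1, 0.5, -1.9]
width: 0.148
```

Call:
{"method": "drive_tool", "body": {"increments": [{"grip": 1,"tx": 0,"ty": 0.0,"tz": 0.0025,"turn": 0},{"grip": 1,"tx": 0,"ty": 0.0,"tz": 0.005,"turn": 0},{"grip": 1,"tx": 0,"ty": 0.0,"tz": 0.0075,"turn": 0}]}}

```text
clock: 17.7
position: [0.6148, 0.0311, 0.1224]
ee_rot: [-0.04, 3.132, -0.007]
force: [0.1, -0.2, -1.2]
width: 0.149
```

Call:
{"method": "drive_tool", "body": {"increments": [{"grip": 1,"tx": 0,"ty": 0.0,"tz": 0.0035,"turn": 0},{"grip": 1,"tx": 0,"ty": 0.0,"tz": 0.007,"turn": 0},{"grip": 1,"tx": 0,"ty": 0.0,"tz": 0.0105,"turn": 0},{"grip": 1,"tx": 0,"ty": 0.0,"tz": 0.014,"turn": 0},{"grip": 1,"tx": 0,"ty": 0.0,"tz": 0.018,"turn": 0},{"grip": 1,"tx": 0,"ty": 0.0,"tz": 0.023,"turn": 0},{"grip": 1,"tx": 0,"ty": 0.0,"tz": 0.03,"turn": 0},{"grip": 1,"tx": 0,"ty": 0.0,"tz": 0.037,"turn": 0},{"grip": 1,"tx": 0,"ty": 0.0,"tz": 0.045,"turn": 0},{"grip": 1,"tx": 0,"ty": 0.0,"tz": 0.053,"turn": 0},{"grip": 1,"tx": 0,"ty": 0.0,"tz": 0.06,"turn": 0},{"grip": 1,"tx": 0,"ty": 0.0,"tz": 0.06,"turn": 0}]}}

```text
clock: 18.9
position: [0.6151, 0.0311, 0.1469]
ee_rot: [-0.04, 3.131, -0.007]
force: [0.4, -0.6, -2.3]
width: 0.153
```

Run:
```python
from h import *
s=observe(); M=R.from_rotvec(s['ee_rot']).as_matrix(); print(s['clock'],s['position'],"fwd",-M[:,0],"down",M[:,2],s['force'],s['ft_torque'])
im=get_image("scene")[:,:,::-1]
cv2.imwrite("pics/s5c.png",cv2.resize(im[170:270,205:340],(792,586),interpolation=cv2.INTER_CUBIC))
```

```text
18.9 [0.61512146 0.03110379 0.14692713] fwd [0.9996197  0.02577152 0.0098121 ] down [ 0.00992242 -0.00415635 -0.99994213] [ 0.43063272 -0.62513759 -2.26685995] [ 0.02019079 -0.05076941  0.01609049]
```

View pics/s5c.png

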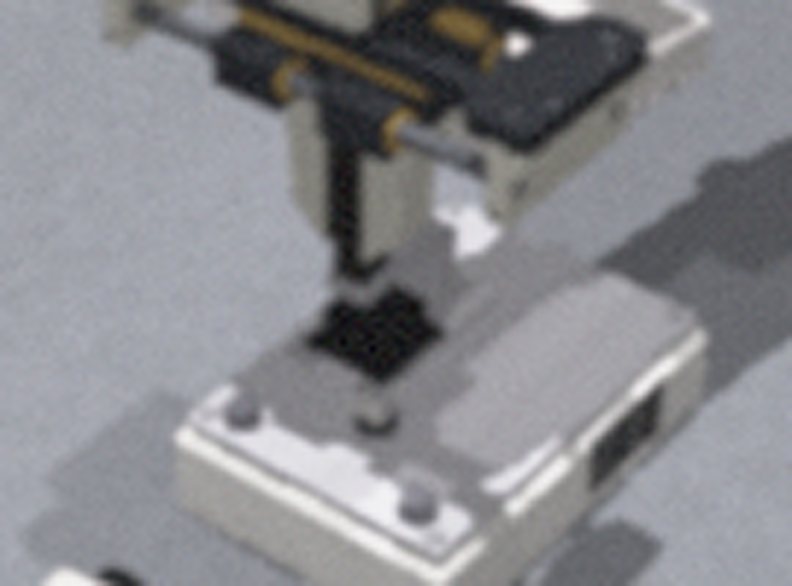

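The cap is off: it lies flat on the fork at (375,335), and the bare stem shows at (378,415). I'll carry it smoothly to the tray.

Call:
{"method": "drive_tool", "body": {"increments": [{"grip": 1,"tx": -0.002,"ty": 0.006,"tz": 0,"turn": 0},{"grip": 1,"tx": -0.008,"ty": 0.025,"tz": 0,"turn": 0},{"grip": 1,"tx": -0.018,"ty": 0.057,"tz": 0,"turn": 0},{"grip": 1,"tx": -0.032,"ty": 0.1,"tz": 0,"turn": 0},{"grip": 1,"tx": -0.048,"ty": 0.152,"tz": 0,"turn": 0},{"grip": 1,"tx": -0.066,"ty": 0.21,"tz": 0,"turn": 0},{"grip": 1,"tx": -0.084,"ty": 0.267,"tz": 0,"turn": 0},{"grip": 1,"tx": -0.102,"ty": 0.324,"tz": 0,"turn": 0},{"grip": 1,"tx": -0.12,"ty": 0.381,"tz": 0,"turn": 0},{"grip": 1,"tx": -0.138,"ty": 0.438,"tz": 0,"turn": 0},{"grip": 1,"tx": -0.154,"ty": 0.49,"tz": 0,"turn": 0},{"grip": 1,"tx": -0.168,"ty": 0.533,"tz": 0,"turn": 0},{"grip": 1,"tx": -0.18,"ty": 0.571,"tz": 0,"turn": 0},{"grip": 1,"tx": -0.19,"ty": 0.603,"tz": 0,"turn": 0},{"grip": 1,"tx": -0.196,"ty": 0.622,"tz": 0,"turn": 0},{"grip": 1,"tx": -0.2,"ty": 0.635,"tz": 0,"turn": 0},{"grip": 1,"tx": -0.2,"ty": 0.635,"tz": 0,"turn": 0},{"grip": 1,"tx": -0.2,"ty": 0.635,"tz": 0,"turn": 0}]}}

```text
clock: 20.75
position: [0.5353, 0.2843, 0.1467]
ee_rot: [-0.039, 3.132, -0.007]
force: [0.1, 0.1, -2.0]
width: 0.145
```

Run:
```python
from h import *
s=observe(); M=R.from_rotvec(s['ee_rot']).as_matrix(); print(s['clock'],s['position'],"fwd",-M[:,0],"down",M[:,2],s['force'],s['ft_torque'])
im=get_image("scene")[:,:,::-1]
print(proj("scene",s['position']))
cv2.imwrite("pics/s6c.png",cv2.resize(im[190:345,300:460],(600,581),interpolation=cv2.INTER_CUBIC))
```

```text
20.75 [0.53530576 0.2843115  0.14668261] fwd [0.99964429 0.02486431 0.0096468 ] down [ 0.00976497 -0.00463581 -0.99994158] [ 0.14493491  0.13750478 -2.02904124] [ 0.01784917 -0.03961095  0.00998533]
[393.36573243 241.72051315]
```

View pics/s6c.png

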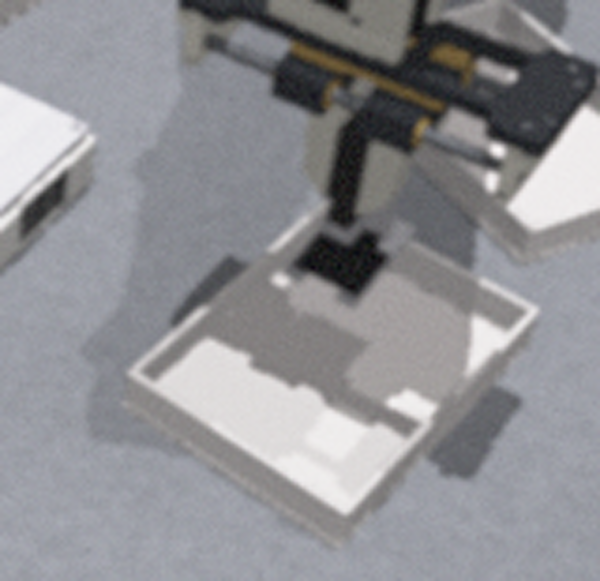

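The cap at (345,262) is still level on the fork, above the correct tray. Descending.

Call:
{"method": "drive_tool", "body": {"increments": [{"grip": 1,"tx": 0,"ty": 0,"tz": -0.006,"turn": 0},{"grip": 1,"tx": 0,"ty": 0,"tz": -0.018,"turn": 0},{"grip": 1,"tx": 0,"ty": 0,"tz": -0.036,"turn": 0},{"grip": 1,"tx": 0,"ty": 0,"tz": -0.06,"turn": 0},{"grip": 1,"tx": 0,"ty": 0,"tz": -0.085,"turn": 0},{"grip": 1,"tx": 0,"ty": 0,"tz": -0.11,"turn": 0},{"grip": 1,"tx": 0,"ty": 0,"tz": -0.135,"turn": 0},{"grip": 1,"tx": 0,"ty": 0,"tz": -0.155,"turn": 0},{"grip": 1,"tx": 0,"ty": 0,"tz": -0.172,"turn": 0},{"grip": 1,"tx": 0,"ty": 0,"tz": -0.184,"turn": 0},{"grip": 1,"tx": 0,"ty": 0,"tz": -0.192,"turn": 0},{"grip": 1,"tx": 0,"ty": 0,"tz": -0.198,"turn": 0},{"grip": 1,"tx": 0,"ty": 0,"tz": -0.198,"turn": 0}]}}

```text
clock: 22.1
position: [0.5354, 0.2841, 0.0674]
ee_rot: [-0.038, 3.132, -0.007]
force: [0.6, -0.3, -1.8]
width: 0.149
```

Call:
{"method": "drive_tool", "body": {"increments": [{"grip": 1,"tx": 0,"ty": 0,"tz": -0.002,"turn": 0},{"grip": 1,"tx": 0,"ty": 0,"tz": -0.005,"turn": 0},{"grip": 1,"tx": 0,"ty": 0,"tz": -0.008,"turn": 0},{"grip": 1,"tx": 0,"ty": 0,"tz": -0.01,"turn": 0},{"grip": 1,"tx": 0,"ty": 0,"tz": -0.01,"turn": 0}]}}

```text
clock: 22.6
position: [0.5353, 0.2841, 0.0633]
ee_rot: [-0.038, 3.132, -0.008]
force: [0.3, 0.3, -1.2]
width: 0.15
```

Call:
{"method": "drive_tool", "body": {"increments": [{"grip": 1,"tx": 0,"ty": 0,"tz": -0.0015,"turn": 0},{"grip": 1,"tx": 0,"ty": 0,"tz": -0.0025,"turn": 0}]}}

```text
clock: 22.8
position: [0.5353, 0.2841, 0.0623]
ee_rot: [-0.038, 3.132, -0.008]
force: [-0.2, 0.2, -2.0]
width: 0.151
```

Call:
{"method": "drive_tool", "body": {"increments": [{"grip": 1,"tx": 0,"ty": 0,"tz": -0.0025,"turn": 0},{"grip": 1,"tx": 0,"ty": 0,"tz": -0.0025,"turn": 0}]}}

```text
clock: 23.0
position: [0.5352, 0.2841, 0.0611]
ee_rot: [-0.039, 3.132, -0.008]
force: [-0.5, 0.9, -1.8]
width: 0.149
```

Call:
{"method": "drive_tool", "body": {"increments": [{"grip": 1,"tx": 0,"ty": 0,"tz": -0.0015,"turn": 0},{"grip": 1,"tx": 0,"ty": 0,"tz": -0.0015,"turn": 0}]}}

```text
clock: 23.2
position: [0.5353, 0.2841, 0.0607]
ee_rot: [-0.038, 3.132, -0.008]
force: [0.6, 0.6, 0.7]
width: 0.149
```

Call:
{"method": "drive_tool", "body": {"increments": [{"grip": 1,"tx": 0,"ty": 0,"tz": -0.001,"turn": 0},{"grip": 1,"tx": 0,"ty": 0,"tz": -0.001,"turn": 0}]}}

```text
clock: 23.4
position: [0.5354, 0.2841, 0.0605]
ee_rot: [-0.038, 3.132, -0.007]
force: [-0.2, -0.9, 3.0]
width: 0.15
```

Contact, about +5 N. I'll release and let it settle.

Call:
{"method": "drive_tool", "body": {"increments": [{"grip": 0.6,"tx": 0,"ty": 0,"tz": 0,"turn": 0},{"grip": 0.4,"tx": 0,"ty": 0,"tz": 0,"turn": 0},{"grip": 0.2,"tx": 0,"ty": 0,"tz": 0,"turn": 0},{"grip": 0.0,"tx": 0,"ty": 0,"tz": 0,"turn": 0},{"grip": 0,"tx": 0,"ty": 0,"tz": 0,"turn": 0},{"grip": 0,"tx": 0,"ty": 0,"tz": 0,"turn": 0}], "newtons": 20}}

```text
clock: 24.0
position: [0.5354, 0.2842, 0.0605]
ee_rot: [-0.038, 3.132, -0.007]
force: [-0.4, 0.3, -0.9]
width: 0.496
```

Call:
{"method": "drive_tool", "body": {"increments": [{"grip": 0,"tx": 0,"ty": 0,"tz": 0.02,"turn": 0},{"grip": 0,"tx": 0,"ty": 0,"tz": 0.06,"turn": 0},{"grip": 0,"tx": 0,"ty": 0,"tz": 0.12,"turn": 0},{"grip": 0,"tx": 0,"ty": 0,"tz": 0.2,"turn": 0},{"grip": 0,"tx": 0,"ty": 0,"tz": 0.3,"turn": 0},{"grip": 0,"tx": -0.1,"ty": 0,"tz": 0.4,"turn": 0},{"grip": 0,"tx": -0.2,"ty": 0,"tz": 0.45,"turn": 0},{"grip": 0,"tx": -0.3,"ty": 0,"tz": 0.45,"turn": 0},{"grip": 0,"tx": -0.35,"ty": 0,"tz": 0.45,"turn": 0},{"grip": 0,"tx": -0.35,"ty": 0,"tz": 0.45,"turn": 0}]}}

```text
clock: 25.0
position: [0.3926, 0.2846, 0.2414]
ee_rot: [-0.043, 3.133, -0.005]
force: [0.6, 0.3, 0.2]
width: 0.499
```

Run:
```python
from h import *
s=observe(); print(s['clock'],s['position'],s['force'],s['width'])
im=get_image("scene")[:,:,::-1]; t=get_image("top")[:,:,::-1]
a=cv2.resize(im[190:345,300:460],(480,465),interpolation=cv2.INTER_CUBIC)
b=cv2.resize(t[80:235,90:190],(300,465),interpolation=cv2.INTER_CUBIC)
cv2.imwrite("pics/s7c.png",np.hstack([a,b]))
```

```text
25.0 [0.39262549 0.2845524  0.24140627] [0.56253338 0.28171558 0.16560841] 0.4986025893316799
```

The picture limit is reached, so I'll check with numbers from masks instead.

Run:
```python
from h import *
im=get_image("scene"); t=get_image("top")
for n,I,(x0,x1,y0,y1) in(("scene",im,(325,450,225,330)),("top",t,(98,168,150,237))):
    m=(I.max(2)<60); o=np.zeros(m.shape,np.uint8);o[y0:y1,x0:x1]=m[y0:y1,x0:x1]
    k,l,st,c=cv2.connectedComponentsWithStats(o)
    for i in range(1,k):
        if st[i,4]>12: print(n,st[i],c[i].round(1))
X,Y=.5354,.2841
for nm,p in(("handle top",(X,Y,.109)),("handle bottom",(X,Y,.044)),("cap skirt",(X-.006,Y,.008)),("cap top",(X-.006,Y,.025))): print(nm,"scene",proj("scene",p).round(1),"top",proj("top",p).round(1))
# stem bare: tray stays?
v=t.min(2); o=np.zeros(v.shape,bool);o[150:237,98:168]=(v>150)[150:237,98:168]
print("tray",rect("top",o,.03))
```

```text
scene [383 254  10  27 156] [387.4 267.2]
scene [375 282  20  15 177] [385.1 288.9]
top [ 98 156  32  81 660] [113.2 217.4]
top [132 157  13   1  13] [138. 157.]
top [157 158   8  77 106] [160.3 195.6]
top [121 179  14  11 109] [127.6 183.9]
top [137 184   8  15 107] [140.2 190.7]
top [136 233  16   1  16] [143.5 233. ]
handle top scene [390.4 255.8] top [122.5 183. ]
handle bottom scene [385.8 278.7] top [131.6 186.9]
cap skirt scene [384.9 289. ] top [136.2 191.1]
cap top scene [386.  283.5] top [134.  190.3]
tray ((522.4232788085938, 285.8132019042969), (138.04373168945312, 198.29452514648438), 85.8167724609375)
```

The masks match an upright puller. The handle blob spans scene rows 254–281 (predicted 256–279), and the cap blob is at (385,289), as predicted for lying on the fork. Handing in.

```bash
python3 -c "
from cell import *
print(observe()['clock']); print(sign_off())"
```

```text
25.2
the job is handed in; nothing more can be done
None
```

The cap is off the control box and lying on the puller's fork. The puller is standing upright in the tray farthest from the robot, and the gripper has let go and backed away. I handed in at 25.2 s.

**How it went:**
- **Sliding under the cap:** I slid the fork along the panel with a measured force of 4–6 N. It stopped against the stem with about 5 N of push.
- **Pulling:** I lifted at 10–15 mm/s. The highest pull I saw was about 6 N, but force is only reported at the end of each move, so I may have missed the peak as it popped off.
- **Carrying:** pictures after the lift and above the tray showed the cap flat on the fork and the stem bare.

**Final checks:**
- **Puller and cap:** I had used up the 12 viewable pictures, so I checked the last scene and top images by colour mask. In the scene view, the handle and cap are within about 2 pixels of where an upright puller with the cap on its fork should appear. In the top view, the cap lies about 3–5 px from its predicted spot.
- **Tray:** it measured about 4 mm from my first reading, which is within what the masks can resolve.

**Disagreement:** the top and wrist cameras differed by about 2 mm on the box's sideways position. I used the wrist camera, and the fork went in with no sideways force.

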